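# Float the weigh beam of a torsion-spring tester

### The arm

A 6-joint arm with a two-finger parallel gripper is mounted at the origin on the work surface. World frame = base frame: x ahead of the robot, y to its left, z up, the work surface at z = 0. Lengths are in m, angles in rad, forces in N, time in s.
With the tool pointing down it reaches from about 0.35 to 0.85 m from the base axis. Payload 8.1 kg.
Tool frame: the origin (TCP) lies at the very end of the fingers, on their centre line; the grasp point (between the pads) lies robot.hold_point_z behind it (robot.hold_point_z is the distance from the TCP to the grasp point, in m); z points along the fingers, y is the direction in which the jaws open and shut (so a half turn about z gives the same grasp; the last joint's range is limited). The gripper opens to 93 mm and grips with 3 to 60 N. Pads are 15 mm wide; open, the fingers measure 128 mm over their backs; the gripper's body (75 mm by 188 mm) begins 65 mm behind the grasp point.
Start: joints at [1.098, 0.13, 1.488, -0, 1.523, -0.085], TCP at [0.227, 0.555, 0.219] pointing down, gripper open.
Joint ranges: [-2.96, 2.96], [-0.89, 2.26], [0.02, 2.5], [-1.34, 4.48], [0, 2.73], [-2.66, 2.66]. Speed limits (rad/s): [2.39, 2.39, 2.79, 3.14, 3.14, 3.14].

### API

Orientations are given as a rotation vector (axis times angle).
In Python, from plant import robot, cams gives the robot as it stands. The module is installed in compiled form; this text tells all that it offers.
- The arm moves only by the tool step_arm, never from a script. Its argument "deltas" is a list of rows, each an object with "offset": the shift along the tool's x, y, z in cm, a list of three; "roll": the turn about the tool's z in rad. In form: [{"offset": [x, y, z], "roll": roll}, ...]. A call has 1 to 12 rows; each row shifts and turns the commanded pose from where the row before left it, along the tool's axes as they then stand; what a row does not reach is not made up. A row lasts 1/8 s, in which the tool goes at most 62.5 mm and 10.7 degrees, less where a joint would pass 70% of its speed; a pose out of reach is approached as far as the arm can. A call with a gripper value outside its range is refused whole. "fingers" is the finger opening in cm, from 0 to 9.3, set as the call begins (left out, the last holds). The fingers move at their own pace and stop on an object; "grip_force" is the grip in N (left out, the last holds). Time passes only in rows, so rows that do not move let the fingers close. It gives the time, the measured TCP pose, the force and the opening at its end, in the units of the state.
- robot.read_state(): the state, without advancing time (a new reading comes with each control period).
- cams.read_camera(name): name is "scene" or "top" or "wrist"; returns a dict with "pixels" (400x640x3 uint8, red, green, blue), "fx", "fy", "cx", "cy" (pixels), "extrinsics" (4x4, takes a point from world to camera coordinates). Camera axes: x right, y down, z forward; pixel columns grow to the right and rows downward; lengths in m; the calibration is good to about 2 mm. The wrist camera is an equidistant fisheye: a pixel r from the principal point sees the ray r / f radians off the axis. A picture is of the moment at which its call begins. There is no depth.
- robot.close_job(): hands the job in, once; it reports no verdict.
Trained networks look in a picture, given as the dict that the camera call returned (one of the last four; its "shot" number tells which), for a name from the list of things; names that differ only in an ending like _2 or _b are one class to them, and where a whole thing is asked for, a point or a joint stands for the part that bears it (a point fixed in the world has none). Each returns a list of dicts, best first, with "score" (0 to 1); they miss things now and then, are a little off and sometimes report something else, mostly with a low value. They report only what shows in the picture. A call takes as long as a camera call.
- cams.boxes_of(picture, thing): "xy" ([column, row] in pixels, amid what is visible of it).
- cams.silhouettes(picture, thing): "mask" (400x640 bool, what is visible of it) and "xy" ([column, row] in pixels, amid what is visible of it).
- cams.pinpoint(picture, thing): "xy" ([column, row] in pixels: a listed point, or the origin of a listed thing).
The state is a dict: "t": time; "q": joint angles; "dq": joint speeds; "joint_torque": joint torques, N m; "tool_pos": TCP position; "orientation": TCP orientation; "force": force on the tool from outside, world axes, zero at the start; "wrist_torque": the same for the moment, N m; "opening": finger opening in m.
Only numpy, scipy, OpenCV 4.12 (cv2) and the standard library are available. Lean on these libraries where they do the work, as an engineer would, in place of code of your own. Each camera call takes 0.05 s, during which the arm holds its last target. There are 200 camera calls.

### The job

Check the torsion spring in the bench tester: take hold of the crank's black handle and wind the spring until the weigh beam lifts off its stop, then keep working the crank so that the beam floats, its pointer staying between the two thick limit marks of the gauge for six seconds. Then ease the crank all the way back so that the beam lies down on its lower stop again without banging, and let go. Leave the other things on the bench where they are.

Things in the scene. Friction and masses are not known exactly. Their poses are not given: they have to be found in the camera images.
- tester: Green bench torsion-spring tester, bolted down, bed plate 220 (x) by 170 (y) by 20 mm. Two pedestals carry one level shaft along its x axis, 150 mm up. Origin: on the bench under the shaft's middle; z up; crank at x = -100 mm, weigh beam at x = +100 mm. Place and yaw differ by run. All angles are right-handed about +x: positive raises the beam's +y end and carries the crank's top towards -y.
- shaft (a point): Middle of the shaft axis, 150 mm above the tester's origin, same axes. Crank, test spring and beam all turn about this line. The spring couples crank and beam and nothing else does.
- beam (a joint): Angle of the weigh beam (480 mm bar along y), rad: 0 is level, the pointer at the gauge's centre mark; positive with the +y end up. It starts at -0.15, lying on the lower stop; upper stop +0.15; the two thick limit marks are at -0.06 and +0.06. Free in ball bearings, damping about 0.006 N m s/rad. Moment of inertia with poise about 0.034 kg m2 (up to 20 percent off).
- discs (a point): Middle of the steel discs (50 mm across, 26 mm high, 0.4 kg) on the beam's +y pan, 180 mm out and 43 mm above the shaft axis; the -y pan has the same. They make the beam top-heavy: gravity turns it away from level by about 0.34 N m per rad of tilt (up to 20 percent off). That is more than the spring: with the crank held still the beam runs off to a stop, time constant 0.5 to 0.75 s.
- crank (a joint): Wind of the spring, rad: crank angle relative to the BEAM (not to the tester). 0 relaxed, at its rest stop; at most 2.1. The spring turns the beam by +0.24 N m per rad of wind and the crank back by as much; no ratchet. With wind w and beam angle b the crank arm stands 0.60 - w - b rad from upright, towards the tester's +y; at the start that is 0.75.
- crank_hub (a point): Centre of the crank's hub on the shaft axis, at tester x = -100 mm. The crank is balanced about the shaft by a round weight on its tail.
- handle (a point): Middle of the crank's handle: a black sleeve 26 mm thick and 72 mm long that spins freely on its pin, parallel to the shaft, 130 mm from the shaft axis, at tester x = -144 mm, on the robot's side of the crank arm. At the start 95 mm above and 89 mm to the +y side of the axis. Free to be pinched from above, fingers closing along the tester's y. Site z: outward along the arm.
- poise (a joint): Place of the brass poise (28 x 28 x 36 mm, 0.18 kg, up to 20 percent off) clamped on the beam's +y arm: its middle is 0.105 m plus this value (0 to 0.045) from the shaft axis. Its weight is what the spring must lift; all else on the beam is balanced. It stays put. Float needs 0.65 to 1.3 rad of wind, lift-off 0.2 more.
- beam_tip (a point): Tip of the beam's pointer, 280 mm from the shaft on the beam's +y arm, in front of the white gauge plate; 42 mm below shaft height on the lower stop.
- spring_tray: Cardboard tray 130 x 200 x 45 mm with spare springs, on the -y side. Origin under its middle. Leave it.
- gauge_block: Wooden block 70 x 160 mm with three steel weights standing in it, 60 mm high, on the +y side. Origin under its middle. Leave it.
- spanner: Steel spanner 170 mm long lying flat on the +y side, near the robot. Leave it.
- calliper: Steel calliper 200 mm long with a black slide, lying flat on the -y side, near the robot. Leave it.
- carton_yellow1: Lower of two stacked yellow cartons, each 100 x 150 x 50 mm, on the -y side. Origin under its middle. Leave them.

How it is judged:
On the way, in this order (a step that is already met when the one before it is completed fails the run):
1. the beam floats between the limit marks (within 0.06 rad of level) for six seconds, carried by the wound spring (value of joint beam between -0.06 and 0.06 rad and value of joint crank above 0.3 rad), for 6 s.
2. the beam lies on its lower stop and the spring is relaxed (value of joint beam below -0.135 rad and value of joint crank below 0.12 rad), for 0.2 s.
At the end, for the whole second after the job is handed in: After the six seconds of floating: the beam lies still on its lower stop (below -0.135 rad), the crank is back at its rest (wind under 0.12 rad), the handle is released and nothing else was moved (all of step 2 and linear speed of beam below 0.02 m/s and angular speed of crank below 0.1 rad/s); the robot touches nothing.
It fails at once if the beam bangs: it meets either stop faster than 0.8 rad/s ((value of joint beam below -0.12 rad and velocity of joint beam below -0.8 rad/s) or (value of joint beam above 0.12 rad and velocity of joint beam above 0.8 rad/s)).
It fails at once if another thing on the bench is moved by more than 25 mm (distance of any of spring_tray, gauge_block, spanner, calliper, carton_yellow1 from where it was at the start of the episode above 0.025 m).
It also fails if it takes over 72 s, if anything falls off the work surface, if the arm or the gripper's body presses on something with over 40 N, if the wrist force passes 120 N, or if a joint passes its speed limit or range.

## Working session

There is one attempt and no reset: what is moved stays moved. The work goes in short steps, Python scripts to look and compute and a tool call to move; the robot and the scene stay as the last step left them, time stands still between calls to the robot, and variables do not carry over. Pictures are saved under pics/ and viewed, about 8 in all and at most 12, crops included, and the job is handed in when it is done.

Besides the shell and the picture viewer there is one more tool, called after ">>>" as name(argument=value, ...) on one line, values as JSON. step_arm: Moves the arm, as the interface text tells. Its arguments: {"type":"object","properties":{"deltas":{"type":"array"},"fingers":{"type":"number"},"grip_force":{"type":"number"}},"required":["deltas"]}

```bash
mkdir -p pics
cat > h.py <<'E'
import numpy as np, cv2
from plant import robot, cams
def ray(p,xy,fish=False):
    E=np.array(p["extrinsics"]);u=(xy[0]-p["cx"])/p["fx"];v=(xy[1]-p["cy"])/p["fy"]
    if fish:
        r=np.hypot(u,v);d=np.array([np.sin(r)*u/max(r,1e-9),np.sin(r)*v/max(r,1e-9),np.cos(r)])
    else: d=np.array([u,v,1.])
    R=E[:3,:3];c=-R.T@E[:3,3];d=R.T@d
    return c,d/np.linalg.norm(d)
def tri(rays):
    A=0;b=0
    for c,d in rays:
        P=np.eye(3)-np.outer(d,d);A=A+P;b=b+P@c
    x=np.linalg.solve(A,b)
    return x,[float(np.linalg.norm((np.eye(3)-np.outer(d,d))@(x-c))) for c,d in rays]
def proj(p,X):
    E=np.array(p["extrinsics"]);x=E[:3,:3]@X+E[:3,3]
    return np.array([p["fx"]*x[0]/x[2]+p["cx"],p["fy"]*x[1]/x[2]+p["cy"]])
def save(p,n): cv2.imwrite("pics/"+n,cv2.cvtColor(p["pixels"],cv2.COLOR_RGB2BGR))
E
python3 - <<'E'
from h import *
s=robot.read_state();print(s,robot.hold_point_z)
P={n:cams.read_camera(n) for n in("scene","top","wrist")}
for n,p in P.items(): save(p,n+"0.png")
for n in P: 
  c,d=ray(P[n],(320,200));print(n,c.round(3),d.round(3),P[n]["fx"])
for th in("tester","shaft","crank_hub","handle","discs","beam_tip","poise"):
  R={}
  for n in P:
    r=cams.pinpoint(P[n],th) if th!="poise" else cams.boxes_of(P[n],th)
    print(th,n,[(np.round(a["xy"],1).tolist(),round(a["score"],2)) for a in r[:2]])
    if r:R[n]=ray(P[n],r[0]["xy"],n=="wrist")
  if "scene" in R and "top" in R: print("  ",tri([R["scene"],R["top"]]))
E
```

```text
{'t': 0.0, 'q': array([ 1.09761527e+00,  1.31116250e-01,  1.48926925e+00, -1.83853459e-05,
        1.52298479e+00, -8.53551760e-02]), 'dq': array([-0.00106534, -0.00103783,  0.00194434, -0.00118608,  0.00133948,
       -0.00192995]), 'joint_torque': array([ 6.92668364e-04, -5.59839427e+01, -4.91763711e+01,  7.67859514e-02,
        3.50136822e-02, -1.26263099e-04]), 'tool_pos': array([0.22661151, 0.55495731, 0.21761978]), 'orientation': array([-6.05292166e-01, -3.08224770e+00,  2.69166052e-03]), 'force': array([-0.64946997,  0.59746192,  0.33961622]), 'wrist_torque': array([ 0.00149894, -0.01332058,  0.03476097]), 'opening': 0.09335965933401393} 0.0188
scene [1.142 0.308 1.103] [-0.508 -0.295 -0.809] 419.7694018195752
top [0.448 0.004 1.39 ] [ 0.102 -0.015 -0.995] 369.3035946319605
wrist [0.151 0.586 0.384] [ 0.289 -0.115 -0.95 ] 309.70691628693146
tester scene [([292.7, 255.3], 0.77)]
tester top [([336.9, 179.2], 0.77)]
tester wrist []
   (array([ 0.66584371, -0.07469492, -0.00498113]), [0.008945713417546687, 0.008945713417546686])
shaft scene [([286.8, 226.9], 0.69)]
shaft top [([33
[... 331 characters left out ...]
, 0.003099536737322435])
handle scene [([335.3, 174.1], 0.84)]
handle top [([319.1, 220.9], 0.85)]
handle wrist []
   (array([ 0.50184137, -0.01183177,  0.23652317]), [0.002816543376166212, 0.0028165433761662448])
discs scene [([344.2, 276.7], 0.76)]
discs top [([274.8, 155.8], 0.84), ([433.6, 183.7], 0.48)]
discs wrist []
   (array([0.72573355, 0.13387724, 0.1683943 ]), [0.0013934821953119805, 0.0013934821953119892])
beam_tip scene [([376.0, 296.4], 0.87)]
beam_tip top []
beam_tip wrist []
poise scene [([309.2, 274.2], 0.48)]
poise top [([295.7, 152.8], 0.39), ([322.1, 150.5], 0.31)]
poise wrist []
   (array([0.74603381, 0.05674301, 0.13950595]), [0.010629365836362016, 0.01062936583636209])
```

View pics/scene0.png

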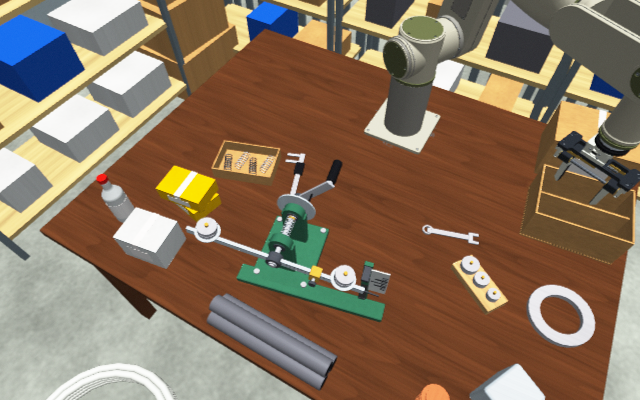

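View pics/top0.png

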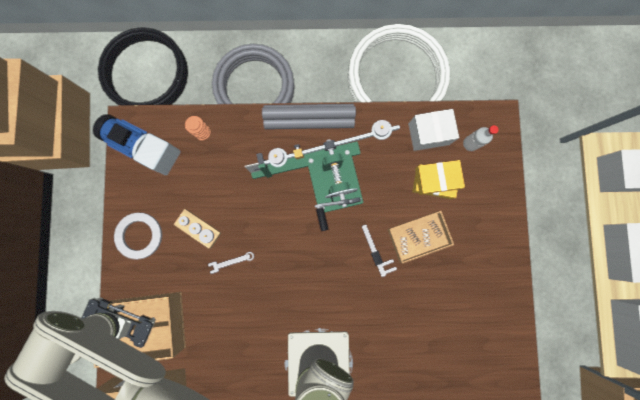

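The scene view shows the crank's handle at about (335,172), the beam from (187,228) to (375,290), and the gauge at (376,283). The top view agrees, and the space over the handle is clear. Next I fit the tester pose.

```bash
cat >> h.py <<'E'
from scipy.optimize import least_squares
from scipy.spatial.transform import Rotation as Rot
def goto(x,y,z,yaw):
    s=robot.read_state();R=Rot.from_rotvec(s["orientation"]);
    o=R.inv().apply(np.array([x,y,z])-s["tool_pos"])*100
    ty=R.apply([0,1,0]);cur=np.arctan2(-ty[0],ty[1])
    print("tool offset cm",o.round(2),"roll",round(-(yaw-cur),3),"tilt",R.apply([0,0,1]).round(4))
E
python3 - <<'E'
from h import *
b=-.15;
M={"shaft":(0,0,.15),"crank_hub":(-.1,0,.15),"handle":(-.144,.089,.245),
"discs":(.1,.18*np.cos(b)-.043*np.sin(b),.15+.18*np.sin(b)+.043*np.cos(b)),
"beam_tip":(.1,.28*np.cos(b),.108)}
O={"scene":{"shaft":(286.8,226.9),"crank_hub":(301.2,197.3),"handle":(335.3,174.1),"discs":(344.2,276.7),"beam_tip":(376,296.4)},
"top":{"shaft":(334.6,171.2),"crank_hub":(343.1,201),"handle":(319.1,220.9),"discs":(274.8,155.8)}}
P={n:cams.read_camera(n) for n in O}
def W(v,m):
    c,s=np.cos(v[2]),np.sin(v[2]);return np.array([v[0]+c*m[0]-s*m[1],v[1]+s*m[0]+c*m[1],m[2]+v[3]])
def res(v): return np.concatenate([proj(P[n],W(v,M[k]))-O[n][k] for n in O for k in O[n]])
r=least_squares(res,[.67,-.07,.2,0],loss="soft_l1");print(r.x.round(4));print(res(r.x).reshape(-1,2).round(1).tolist())
h=W(r.x,(-.148,.089,.245));print("handle",h,W(r.x,M["handle"]))
goto(h[0],h[1],.34,r.x[2])
E
```

```text
[ 0.6663 -0.0689  0.2037  0.0049]
[[0.7, 0.3], [-1.2, 1.1], [0.5, -1.6], [-0.3, -0.3], [2.4, 0.3], [1.0, 1.6], [-0.9, 0.5], [0.5, -2.4], [0.9, -0.7]]
handle [ 0.50339721 -0.01168662  0.24986666] [ 0.50731448 -0.01087731  0.24986666]
tool offset cm [-47.05 -42.05 -12.14] roll -0.591 tilt [-0. -0. -1.]
```

>>> step_arm(deltas=[{"offset": [-3.0,-2.6,-4.0],"roll": 0},{"offset": [-3.0,-2.6,-4.0],"roll": 0},{"offset": [-4.1,-3.7,-4.1],"roll": 0},{"offset": [-4.1,-3.7,0],"roll": 0},{"offset": [-4.1,-3.7,0],"roll": 0},{"offset": [-4.1,-3.7,0],"roll": 0},{"offset": [-4.1,-3.7,0],"roll": 0},{"offset": [-4.1,-3.7,0],"roll": 0},{"offset": [-4.1,-3.7,0],"roll": 0},{"offset": [-4.1,-3.7,0],"roll": 0},{"offset": [-4.1,-3.7,0],"roll": 0},{"offset": [-4.1,-3.7,0],"roll": 0}])

```text
t: 2.8
tool_pos: [0.5007, -0.0102, 0.3362]
orientation: [0.605, 3.082, 0.0]
force: [-0.1, 0.5, -0.1]
opening: 0.0926
```

>>> step_arm(deltas=[{"offset": [0,0,0],"roll": -0.148},{"offset": [0,0,0],"roll": -0.148},{"offset": [0,0,0],"roll": -0.148},{"offset": [0,0,0],"roll": -0.147},{"offset": [0,0,0],"roll": 0},{"offset": [0,0,0],"roll": 0}])

```text
t: 3.55
tool_pos: [0.5002, -0.0084, 0.3359]
orientation: [-0.314, 3.126, 0.0]
force: [-0.5, 0.1, -0.3]
opening: 0.0931
```

Run:
```python
from h import *
s=robot.read_state();print(s["t"],s["tool_pos"],s["q"].round(2))
goto(.5034,-.0117,.34,.2037)
p=cams.read_camera("wrist");save(p,"w1.png")
q=cams.read_camera("top");r=cams.read_camera("scene")
R={}
for n,c in(("w",p),("t",q),("s",r)):
  for th in("handle","crank_hub","beam_tip","discs"):
    for a in cams.pinpoint(c,th)[:1]:
        print(n,th,np.round(a["xy"],1),round(a["score"],2));R[n,th]=ray(c,a["xy"],n=="w")
for th in("handle","crank_hub","beam_tip","discs"):
  l=[R[k] for k in R if k[1]==th]
  if len(l)>1: print(th,tri(l))
```

```text
3.55 [ 0.50018177 -0.00835517  0.33591554] [-0.12 -0.16  1.56  0.    1.74 -1.89]
tool offset cm [-0.25 -0.39 -0.41] roll -0.004 tilt [ 0.  0. -1.]
w handle [303.8 202.7] 0.76
w crank_hub [237.1 211.6] 0.77
w discs [378.6 340.3] 0.98
t beam_tip [278.1 155.5] 0.46
t discs [274.5 155. ] 0.91
s handle [341.6 276.4] 0.49
s crank_hub [299.2 196.4] 0.58
s beam_tip [377.5 294.4] 0.83
s discs [290.8 252.3] 0.4
handle (array([ 0.61553798,  0.02899068, -0.11071884]), [0.04466509499695977, 0.0446650949969598])
crank_hub (array([ 0.56473078, -0.09519826,  0.15665508]), [0.0011535150775836636, 0.001153515077583693])
beam_tip (array([0.72315649, 0.17373798, 0.12616586]), [0.04717695508058781, 0.047176955080587835])
discs (array([0.7219443 , 0.08189506, 0.21735442]), [0.04475558813061404, 0.04906262136196908, 0.08656544660597157])
```

View pics/w1.png

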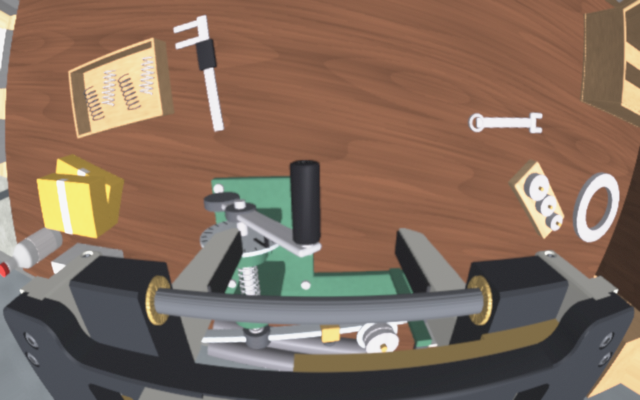

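The wrist view shows the handle centred near (306,201) and lined up with the tool. The gripper hides the beam, so I'll track the beam in the scene camera. I'll check that view's detail and also fix the handle's position from three rays.

Run:
```python
from h import *
w=cams.read_camera("wrist");t=cams.read_camera("top");s=cams.read_camera("scene")
a=cams.pinpoint(w,"handle")[0]["xy"]
print(a,tri([ray(w,a,True),ray(t,(319.1,220.9)),ray(s,(335.3,174.1))]))
goto(.5034,-.0117,.2262,.2037)
g=s["pixels"][210:320,180:400];save({"pixels":cv2.resize(g,None,fx=3.6,fy=3.6,interpolation=cv2.INTER_NEAREST)},"crop.png")
np.save("ref.npy",s["pixels"])
s2=cams.read_camera("scene")["pixels"];print("noise",np.abs(s2[210:320,180:400].astype(float)-g).std())
```

```text
[306.1, 202.0] (array([ 0.50444   , -0.01357392,  0.24032705]), [0.005686129251670829, 0.005868680827598874, 0.001111987518844766])
tool offset cm [-0.24 -0.39 10.97] roll -0.001 tilt [ 0. -0. -1.]
noise 0.999142448044264
```

View pics/crop.png

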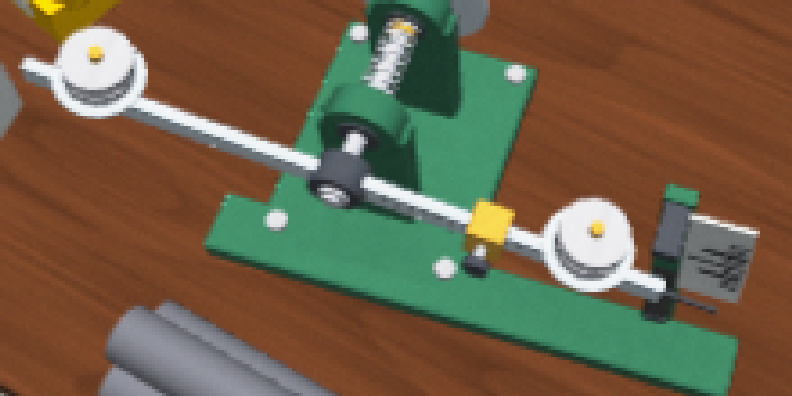

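>>> step_arm(deltas=[{"offset": [-0.25,-0.4,3.0],"roll": 0},{"offset": [0,0,3.0],"roll": 0},{"offset": [0,0,3.0],"roll": 0},{"offset": [0,0,2.0],"roll": 0},{"offset": [0,0,0],"roll": 0},{"offset": [0,0,0],"roll": 0}])

```text
t: 5.3
tool_pos: [0.5041, -0.0119, 0.2272]
orientation: [-0.319, 3.124, -0.001]
force: [-0.1, -0.1, 0.9]
opening: 0.0927
```

```bash
cat > bt.py <<'E'
from h import *
V=np.array([.6663,-.0689,.2037,.0049])
c_,s_=np.cos(V[2]),np.sin(V[2])
def T2W(m): m=np.atleast_2d(m);return np.c_[V[0]+c_*m[:,0]-s_*m[:,1],V[1]+s_*m[:,0]+c_*m[:,1],m[:,2]+V[3]]
g=np.mgrid[-.036:.0361:.0015,-.036:.0361:.0015].reshape(2,-1).T;g=g[np.hypot(*g.T)<.034]
L=np.r_[np.c_[.1+g[:,0],.18+g[:,1],0*g[:,0]+.056],np.c_[.1+g[:,0],-.18+g[:,1],0*g[:,0]+.056]]
def samp(p,pix,b):
    c,s=np.cos(b),np.sin(b);X=T2W(np.c_[L[:,0],c*L[:,1]-s*L[:,2],.15+s*L[:,1]+c*L[:,2]])
    E=np.array(p["extrinsics"]);x=X@E[:3,:3].T+E[:3,3]
    u=(p["fx"]*x[:,0]/x[:,2]+p["cx"]).astype(np.float32);v=(p["fy"]*x[:,1]/x[:,2]+p["cy"]).astype(np.float32)
    return cv2.remap(pix,u[None],v[None],cv2.INTER_CUBIC)[0].astype(float)
from scipy.optimize import minimize_scalar
def beam(p,ref=np.load("ref.npy")):
    T=samp(p,ref,-.15);n=len(g)
    def e(b,k=slice(None)): return np.minimum(np.abs(samp(p,p["pixels"],b)-T)[k],60).mean()
    def best(k):
        G=np.arange(-.19,.191,.01);b0=G[np.argmin([e(b,k) for b in G])]
        return minimize_scalar(e,bounds=(b0-.015,b0+.015),args=(k,),method="bounded",options=dict(xatol=1e-4)).x
    return best(slice(None)),best(slice(0,n)),best(slice(n,None))
def crank(s,off=np.zeros(2)):
    # TCP -> tester (x, y, z rel shaft) of grasp point
    d=s["tool_pos"]-[V[0],V[1],0];x=c_*d[0]+s_*d[1];y=-s_*d[0]+c_*d[1];z=s["tool_pos"][2]+robot.hold_point_z-.15
    return x,y-off[0],z-off[1]
E
python3 - <<'E'
from bt import *
s=robot.read_state();print(s["t"],s["tool_pos"],s["force"],crank(s))
p=cams.read_camera("scene");print(beam(p))
w=cams.read_camera("wrist");save(w,"w2.png")
E
```

```text
5.3 [ 0.50406971 -0.01187292  0.22720101] [-0.08148184 -0.08358187  0.86986585] (np.float64(-0.1473398991393583), np.float64(0.08866627738157246), np.float64(0.09600101034071024))
(np.float64(-0.15002060641034914), np.float64(-0.15002167861410204), np.float64(-0.14998511197694728))
```

View pics/w2.png

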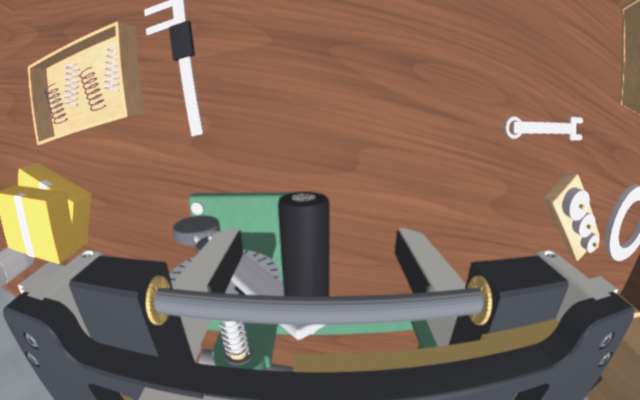

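The handle is between the open fingers, at about column 308 against the fingers' middle at 320. I'll shift about 5 mm towards -y and close softly.

>>> step_arm(deltas=[{"offset": [0,-0.5,0],"roll": 0},{"offset": [0,0,0],"roll": 0}])

```text
t: 5.65
tool_pos: [0.5048, -0.0171, 0.2264]
orientation: [-0.318, 3.125, -0.001]
force: [0.3, 0.4, 0.2]
opening: 0.0929
```

>>> step_arm(deltas=[{"offset": [0,0,0],"roll": 0},{"offset": [0,0,0],"roll": 0},{"offset": [0,0,0],"roll": 0},{"offset": [0,0,0],"roll": 0},{"offset": [0,0,0],"roll": 0},{"offset": [0,0,0],"roll": 0},{"offset": [0,0,0],"roll": 0},{"offset": [0,0,0],"roll": 0}], fingers=1.5, grip_force=12)

```text
t: 6.65
tool_pos: [0.5045, -0.0167, 0.2259]
orientation: [-0.319, 3.125, 0.0]
force: [-0.2, 0.1, 0.3]
opening: 0.0255
```

Run:
```python
from bt import *
s=robot.read_state();print(s["t"],s["tool_pos"],s["force"],s["opening"],crank(s))
p=cams.read_camera("scene");print(beam(p))
w=cams.read_camera("wrist");save(w,"w3.png")
```

```text
6.65 [ 0.50446649 -0.01667949  0.22593072] [-0.15198543  0.14603315  0.33440266] 0.025488728155612272 (np.float64(-0.14792366130690893), np.float64(0.08387882056875534), np.float64(0.09473072294889168))
(np.float64(-0.15000653690745447), np.float64(-0.15000115915894924), np.float64(-0.1500131866288844))
```

View pics/w3.png

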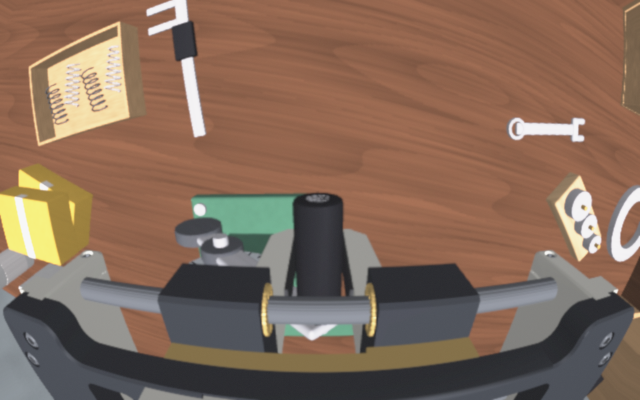

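Gripped: the opening reads 25.5 mm on the 26 mm sleeve, the forces are near zero, and the beam tracks at -0.150. Next I make the arc planner, estimate the poise and wind to just below the earliest lift-off.

```bash
cat > arc.py <<'E'
import numpy as np
def rows(th):  # list of theta (w+b) incl. start -> tool y,z cm rows
    f=.6-np.array(th);y=13*np.sin(f);z=13*np.cos(f)
    return [[0,round(a,2),round(-b,2)] for a,b in zip(np.diff(y),np.diff(z))]
E
python3 - <<'E'
from bt import *;from arc import rows
p=cams.read_camera("scene");r=cams.boxes_of(p,"poise");print([(a["xy"],a["score"]) for a in r[:2]])
b=-.15
for y in(.105,.12,.135,.15):
    print(y,proj(p,T2W([.1,y*np.cos(b),.15+y*np.sin(b)])[0]))
for r in rows(np.linspace(-.15,.55,11)):print(r)
E
```

```text
[([311.5, 274.8], 0.65)]
0.105 [312.68850179 273.00336945]
0.12 [318.28237998 275.01837346]
0.135 [323.88431678 277.03628031]
0.15 [329.4943296  279.05709628]
[0, np.float64(-0.69), np.float64(-0.6)]
[0, np.float64(-0.73), np.float64(-0.55)]
[0, np.float64(-0.76), np.float64(-0.49)]
[0, np.float64(-0.8), np.float64(-0.44)]
[0, np.float64(-0.83), np.float64(-0.38)]
[0, np.float64(-0.85), np.float64(-0.32)]
[0, np.float64(-0.87), np.float64(-0.26)]
[0, np.float64(-0.89), np.float64(-0.2)]
[0, np.float64(-0.9), np.float64(-0.14)]
[0, np.float64(-0.91), np.float64(-0.08)]
```

>>> step_arm(deltas=[{"offset": [0,-0.69,-0.6],"roll": 0},{"offset": [0,-0.73,-0.55],"roll": 0},{"offset": [0,-0.76,-0.49],"roll": 0},{"offset": [0,-0.8,-0.44],"roll": 0},{"offset": [0,-0.83,-0.38],"roll": 0},{"offset": [0,-0.85,-0.32],"roll": 0},{"offset": [0,-0.87,-0.26],"roll": 0},{"offset": [0,-0.89,-0.2],"roll": 0},{"offset": [0,-0.9,-0.14],"roll": 0},{"offset": [0,-0.91,-0.08],"roll": 0}])

```text
t: 8.1
tool_pos: [0.5218, -0.0973, 0.2604]
orientation: [-0.319, 3.124, 0.002]
force: [7.8, 1.6, -5.5]
opening: 0.0256
```

```bash
cat > m.py <<'E'
import sys,json
from bt import *
OFF=np.array([-.005,0.])
def th(s): x,y,z=crank(s,OFF);return .6-np.arctan2(y,z),np.hypot(y,z)
def meas(n=2,log="log.jsonl"):
    for i in range(n):
        s=robot.read_state();p=cams.read_camera("scene");b=beam(p)
        a,r=th(s);print("t %.3f th %.4f r %.4f b %.4f (%.4f %.4f) F %s"%(s["t"],a,r,*b,s["force"].round(2)))
        open(log,"a").write(json.dumps([s["t"],a,r,*b,*s["force"]])+"\n")
    s=robot.read_state();a,r=th(s);print("t %.3f th %.4f r %.4f op %.4f"%(s["t"],a,r,s["opening"]));return s
E
python3 -c "
from m import *
meas(4)
from arc import rows
print(rows([.55,.59,.63,.67,.71])) 
print(rows(np.arange(.67,1.1,.05)))"
```

```text
t 8.100 th 0.5503 r 0.1294 b -0.1500 (-0.1500 -0.1500) F [ 7.84  1.63 -5.52]
t 8.150 th 0.5575 r 0.1294 b -0.1500 (-0.1500 -0.1500) F [ 6.79  2.48 -4.3 ]
t 8.200 th 0.5538 r 0.1294 b -0.1500 (-0.1500 -0.1500) F [ 7.77  3.42 -3.76]
t 8.250 th 0.5512 r 0.1294 b -0.1500 (-0.1500 -0.1500) F [ 7.45  3.11 -4.51]
t 8.300 th 0.5495 r 0.1293 op 0.0258
[[0, np.float64(-0.52), np.float64(-0.02)], [0, np.float64(-0.52), np.float64(0.01)], [0, np.float64(-0.52), np.float64(0.03)], [0, np.float64(-0.52), np.float64(0.05)]]
[[0, np.float64(-0.65), np.float64(0.06)], [0, np.float64(-0.64), np.float64(0.09)], [0, np.float64(-0.64), np.float64(0.13)], [0, np.float64(-0.63), np.float64(0.16)], [0, np.float64(-0.62), np.float64(0.19)], [0, np.float64(-0.61), np.float64(0.22)], [0, np.float64(-0.6), np.float64(0.25)], [0, np.float64(-0.59), np.float64(0.28)]]
```

>>> step_arm(deltas=[{"offset": [0,-0.52,-0.02],"roll": 0},{"offset": [0,-0.52,0.01],"roll": 0},{"offset": [0,-0.52,0.03],"roll": 0},{"offset": [0,-0.52,0.05],"roll": 0},{"offset": [0,0,0],"roll": 0}])

```text
t: 8.93
tool_pos: [0.5261, -0.1174, 0.2597]
orientation: [-0.319, 3.124, 0.002]
force: [8.1, 3.9, -4.8]
opening: 0.0259
```

```bash
python3 -c "
from m import *
meas(2)"
```

```text
t 8.925 th 0.7094 r 0.1293 b -0.1500 (-0.1500 -0.1500) F [ 8.09  3.87 -4.76]
t 8.975 th 0.7081 r 0.1293 b -0.1500 (-0.1500 -0.1500) F [ 8.54  3.34 -4.66]
t 9.025 th 0.7075 r 0.1293 op 0.0258
```

>>> step_arm(deltas=[{"offset": [0,-0.65,0.09],"roll": 0},{"offset": [0,0,0],"roll": 0},{"offset": [0,0,0],"roll": 0}])

```text
t: 9.4
tool_pos: [0.5275, -0.1234, 0.2588]
orientation: [-0.32, 3.124, 0.002]
force: [8.6, 3.5, -3.9]
opening: 0.0257
```

```bash
python3 -c "
from m import *
meas(2)
from arc import rows
for t in np.arange(.76,1.1,.04):print(t,rows([t,t+.04]))
"
```

```text
t 9.400 th 0.7573 r 0.1292 b -0.1500 (-0.1500 -0.1500) F [ 8.61  3.47 -3.89]
t 9.450 th 0.7574 r 0.1293 b -0.1500 (-0.1500 -0.1500) F [ 8.2   4.05 -3.42]
t 9.500 th 0.7572 r 0.1293 op 0.0255
0.76 [[0, np.float64(-0.51), np.float64(0.09)]]
0.8 [[0, np.float64(-0.51), np.float64(0.11)]]
0.8400000000000001 [[0, np.float64(-0.5), np.float64(0.13)]]
0.8800000000000001 [[0, np.float64(-0.5), np.float64(0.15)]]
0.9200000000000002 [[0, np.float64(-0.49), np.float64(0.17)]]
0.9600000000000002 [[0, np.float64(-0.48), np.float64(0.19)]]
1.0000000000000002 [[0, np.float64(-0.47), np.float64(0.21)]]
1.0400000000000003 [[0, np.float64(-0.47), np.float64(0.23)]]
1.0800000000000003 [[0, np.float64(-0.46), np.float64(0.25)]]
```

>>> step_arm(deltas=[{"offset": [0,-0.51,0.09],"roll": 0},{"offset": [0,0,0],"roll": 0},{"offset": [0,0,0],"roll": 0}])

```text
t: 9.88
tool_pos: [0.5285, -0.1282, 0.2579]
orientation: [-0.32, 3.123, 0.003]
force: [8.8, 4.1, -3.5]
opening: 0.0255
```

```bash
python3 -c "
from m import *
meas(1)"
```

```text
t 9.875 th 0.7967 r 0.1292 b -0.1500 (-0.1500 -0.1500) F [ 8.78  4.09 -3.46]
t 9.925 th 0.7965 r 0.1293 op 0.0257
```

>>> step_arm(deltas=[{"offset": [0,-0.51,0.11],"roll": 0},{"offset": [0,0,0],"roll": 0},{"offset": [0,0,0],"roll": 0}])

```text
t: 10.3
tool_pos: [0.5296, -0.1332, 0.2568]
orientation: [-0.32, 3.123, 0.003]
force: [8.4, 4.9, -3.7]
opening: 0.0258
```

```bash
python3 -c "
from m import *
meas(2)"
```

```text
t 10.300 th 0.8366 r 0.1292 b -0.1500 (-0.1500 -0.1500) F [ 8.41  4.92 -3.68]
t 10.350 th 0.8363 r 0.1292 b -0.1500 (-0.1500 -0.1500) F [ 8.42  4.56 -4.49]
t 10.400 th 0.8363 r 0.1292 op 0.0253
```

>>> step_arm(deltas=[{"offset": [0,-0.5,0.13],"roll": 0},{"offset": [0,0,0],"roll": 0},{"offset": [0,0,0],"roll": 0}])

```text
t: 10.78
tool_pos: [0.5306, -0.138, 0.2555]
orientation: [-0.32, 3.123, 0.003]
force: [9.0, 4.8, -4.0]
opening: 0.0256
```

```bash
python3 -c "
from m import *
meas(1)"
```

```text
t 10.775 th 0.8760 r 0.1292 b -0.1500 (-0.1500 -0.1500) F [ 8.99  4.78 -3.97]
t 10.825 th 0.8758 r 0.1292 op 0.0257
```

>>> step_arm(deltas=[{"offset": [0,-0.5,0.15],"roll": 0},{"offset": [0,0,0],"roll": 0},{"offset": [0,0,0],"roll": 0}])

```text
t: 11.2
tool_pos: [0.5317, -0.1428, 0.254]
orientation: [-0.32, 3.123, 0.003]
force: [8.8, 6.0, -3.7]
opening: 0.0253
```

```bash
python3 -c "
from m import *
meas(2)"
```

```text
t 11.200 th 0.9158 r 0.1292 b -0.1430 (-0.1431 -0.1431) F [ 8.84  6.02 -3.71]
t 11.250 th 0.9156 r 0.1292 b -0.1391 (-0.1389 -0.1390) F [ 9.62  5.24 -3.89]
t 11.300 th 0.9157 r 0.1292 op 0.0255
```

Lift-off at t≈11. The beam reads -0.139 and is rising slowly, and the tracker is good to about 0.0003 rad. I'll write the estimator and planner (fit of beam dynamics plus a short-horizon plan).

```bash
cat > ctl.py <<'E'
from m import *
from arc import rows
import os
DT=.0125
K=json.load(open("knots.json")) if os.path.exists("knots.json") else [[10.4,.8363],[10.525,.8759],[10.825,.8759],[10.95,.9157],[11.3,.9157]]
def step(b,v,u,q):
    A,B,c,e=q
    for _ in range(2):
        a=A*b+B*(u-e)-c*v;v+=a*DT/2;b+=v*DT/2
        if b<-.15 and v<0:b,v=-.15,0.
    return b,v
def sim(q,K,t1,ts=()):
    k=np.array(K);b,v=-.15,0.;t=k[0,0];T=[t];Bs=[b]
    while t<t1-1e-6:
        b,v=step(b,v,np.interp(t+DT/2,k[:,0],k[:,1]),q);t+=DT;T.append(t);Bs.append(b)
    return b,v,np.interp(ts,T,Bs)
def run(th_rows=(),n=2,hor=10,ex=5):
    """th_rows: the thetas just executed (end of each row)"""
    t=K[-1][0]
    for x in th_rows: t+=.125;K.append([t,x])
    if n:
        s=meas(n)
        a,_=th(s)
        if th_rows:
            d=a-K[-1][1];print("theta err %.4f"%d)
        K.append([s["t"],a])
        json.dump(K,open("knots.json","w"))
    D=np.array([json.loads(l)[:4] for l in open("log.jsonl")]);D=D[D[:,0]>10.5]
    p0=np.array([2.94,7.06,.18,.82]);sg=np.array([.8,1.2,.05,.15])
    f=lambda q:np.r_[(sim(q,K,K[-1][0],D[:,0])[2]-D[:,3])/.0015,(q-p0)/sg]
    q=least_squares(f,p0,diff_step=1e-4).x
    b,v,_=sim(q,K,K[-1][0]);r=f(q)[:-4]*.0015
    print("q",q.round(3),"fit rms %.4f last %s"%(r.std(),r[-3:].round(4)),"now t %.3f b %.4f v %.4f"%(K[-1][0],b,v))
    def traj(u):
        B,Vv=b,v;o=[];x=K[-1][1]
        for y in u:
            for i in range(10): B,Vv=step(B,Vv,x+(y-x)*(i+.5)/10,q)
            o.append((B,Vv));x=y
        return np.array(o)
    def cost(u):
        o=traj(u);du=np.diff(np.r_[K[-1][1],u])
        return np.r_[o[:,0]*3,o[4:,1]*1.0,(u[-1]-q[3])*6,o[-1]*np.array([20,10]),du*1.5]
    u=least_squares(cost,np.full(hor,q[3])).x
    o=traj(u)
    print("plan th",u.round(3).tolist());print("b",o[:,0].round(3).tolist());print("v",o[:,1].round(3).tolist())
    print("rows",[[float(z) for z in x] for x in rows(np.r_[K[-1][1],u])])
if __name__=="__main__": run(json.loads(sys.argv[1]),int(sys.argv[2]))
E
python3 ctl.py "[]" 0
```

```text
q [2.949 7.067 0.18  0.828] fit rms 0.0005 last [-0.      0.0006 -0.0005] now t 11.300 b -0.1362 v 0.0713
plan th [1.005, 0.948, 0.851, 0.774, 0.751, 0.769, 0.796, 0.817, 0.828, 0.828]
b [-0.124, -0.1, -0.07, -0.041, -0.02, -0.007, -0.002, -0.0, -0.0, -0.0]
v [0.138, 0.223, 0.249, 0.209, 0.136, 0.068, 0.025, 0.005, -0.0, -0.0]
rows [[0.0, -1.09, 0.41], [0.0, 0.69, -0.27], [0.0, 1.21, -0.37], [0.0, 0.97, -0.21], [0.0, 0.3, -0.05], [0.0, -0.23, 0.04], [0.0, -0.35, 0.06], [0.0, -0.27, 0.06], [0.0, -0.14, 0.03], [0.0, -0.01, 0.0]]
```

>>> step_arm(deltas=[{"offset": [0,-1.09,0.41],"roll": 0},{"offset": [0,0.69,-0.27],"roll": 0},{"offset": [0,1.21,-0.37],"roll": 0}])

```text
t: 11.68
tool_pos: [0.5299, -0.1351, 0.2563]
orientation: [-0.319, 3.124, 0.003]
force: [8.7, 4.3, -5.7]
opening: 0.0259
```

```bash
python3 ctl.py "[1.005,0.948,0.851]" 1
```

```text
t 11.675 th 0.8521 r 0.1292 b -0.0665 (-0.0683 -0.0645) F [ 8.71  4.32 -5.74]
t 11.725 th 0.8398 r 0.1292 op 0.0256
theta err -0.0112
q [3.045 7.398 0.178 0.829] fit rms 0.0004 last [ 0.0009 -0.0001 -0.0001] now t 11.725 b -0.0537 v 0.2552
plan th [0.763, 0.742, 0.756, 0.785, 0.812, 0.829, 0.836, 0.838, 0.836, 0.83]
b [-0.024, -0.003, 0.008, 0.011, 0.01, 0.006, 0.003, 0.001, 0.0, 0.0]
v [0.209, 0.13, 0.054, 0.003, -0.022, -0.026, -0.021, -0.012, -0.004, -0.0]
rows [[0.0, 0.97, -0.2], [0.0, 0.28, -0.04], [0.0, -0.18, 0.03], [0.0, -0.37, 0.06], [0.0, -0.35, 0.07], [0.0, -0.21, 0.05], [0.0, -0.1, 0.02], [0.0, -0.02, 0.01], [0.0, 0.02, -0.01], [0.0, 0.08, -0.02]]
```

>>> step_arm(deltas=[{"offset": [0,1.11,-0.24],"roll": 0},{"offset": [0,0.28,-0.04],"roll": 0},{"offset": [0,-0.18,0.03],"roll": 0},{"offset": [0,-0.37,0.06],"roll": 0}])

```text
t: 12.22
tool_pos: [0.5281, -0.1268, 0.2582]
orientation: [-0.32, 3.124, 0.002]
force: [7.8, 3.5, -3.9]
opening: 0.0258
```

```bash
sed -i 's/^def run(th_rows=(),n=2,hor=10,ex=5):/def run(th_rows=(),n=2,hor=10):/; s/x=K\[-1\]\[1\]$/x=CMD/; s/np.r_\[K\[-1\]\[1\],u\]/np.r_[CMD,u]/g; s/^    t=K\[-1\]\[0\]$/    t=K[-1][0];CMD=th_rows[-1]/' ctl.py; sed -i 's/B,Vv=b,v;o=\[\];x=.*/B,Vv=b,v;o=[];x=CMD/' ctl.py; grep -n CMD ctl.py; python3 ctl.py "[0.763,0.742,0.756,0.785]" 1
```

```text
19:    t=K[-1][0];CMD=th_rows[-1]
35:        B,Vv=b,v;o=[];x=CMD
41:        o=traj(u);du=np.diff(np.r_[CMD,u])
46:    print("rows",[[float(z) for z in x] for x in rows(np.r_[CMD,u])])
t 12.225 th 0.7850 r 0.1292 b 0.0278 (0.0256 0.0310) F [ 7.85  3.53 -3.91]
t 12.275 th 0.7889 r 0.1292 op 0.0254
theta err 0.0039
q [3.403 7.011 0.175 0.817] fit rms 0.0004 last [ 0.0001 -0.     -0.    ] now t 12.275 b 0.0310 v 0.0632
plan th [0.726, 0.739, 0.78, 0.818, 0.837, 0.838, 0.831, 0.825, 0.82, 0.817]
b [0.037, 0.036, 0.029, 0.019, 0.011, 0.005, 0.002, 0.001, 0.0, 0.0]
v [0.023, -0.036, -0.071, -0.075, -0.057, -0.035, -0.017, -0.007, -0.002, -0.0]
rows [[0.0, 0.76, -0.12], [0.0, -0.17, 0.02], [0.0, -0.52, 0.08], [0.0, -0.49, 0.1], [0.0, -0.24, 0.06], [0.0, -0.0, 0.0], [0.0, 0.08, -0.02], [0.0, 0.08, -0.02], [0.0, 0.06, -0.01], [0.0, 0.04, -0.01]]
```

>>> step_arm(deltas=[{"offset": [0,0.76,-0.12],"roll": 0},{"offset": [0,-0.17,0.02],"roll": 0},{"offset": [0,-0.52,0.08],"roll": 0},{"offset": [0,-0.49,0.1],"roll": 0}])

```text
t: 12.78
tool_pos: [0.529, -0.1311, 0.2573]
orientation: [-0.32, 3.124, 0.003]
force: [9.2, 4.6, -4.9]
opening: 0.0257
```

```bash
python3 ctl.py "[0.726,0.739,0.78,0.818]" 1
```

```text
t 12.775 th 0.8194 r 0.1292 b 0.0640 (0.0618 0.0675) F [ 9.18  4.58 -4.95]
t 12.825 th 0.8236 r 0.1292 op 0.0259
theta err 0.0056
q [3.247 6.074 0.206 0.805] fit rms 0.0015 last [-0.0029  0.0017 -0.0003] now t 12.825 b 0.0666 v 0.0657
plan th [0.647, 0.642, 0.709, 0.786, 0.834, 0.846, 0.841, 0.831, 0.82, 0.806]
b [0.074, 0.073, 0.061, 0.044, 0.027, 0.015, 0.007, 0.002, 0.001, 0.0]
v [0.038, -0.054, -0.123, -0.142, -0.121, -0.083, -0.049, -0.023, -0.007, -0.0]
rows [[0.0, 2.2, -0.29], [0.0, 0.08, -0.0], [0.0, -0.87, 0.07], [0.0, -1.0, 0.15], [0.0, -0.6, 0.13], [0.0, -0.15, 0.04], [0.0, 0.06, -0.01], [0.0, 0.13, -0.03], [0.0, 0.14, -0.03], [0.0, 0.17, -0.04]]
```

The beam overshot the prediction (0.064 against 0.019), so something is unmodelled. I'll check lag and backlash variants before acting; the clock stands still.

```bash
cat > an.py <<'E'
from ctl import *
K=json.load(open("knots.json"))
D=np.array([json.loads(l)[:4] for l in open("log.jsonl")]);D=D[D[:,0]>10.5]
p0=np.array([2.94,7.06,.18,.82]);sg=np.array([.8,1.2,.05,.15])
def play(K,h,lag):
    k=np.array(K);t=np.arange(k[0,0],k[-1,0]+1e-6,DT);u=np.interp(t-lag,k[:,0],k[:,1]);y=u[0]-h;o=[]
    for x in u: y=min(max(y,x-h),x+h);o.append([t[len(o)],y])
    return o
for mode in("none","lag","backlash","scale","both"):
    def f(x):
        q=x[:4];h=abs(x[4]) if mode in("backlash","both") else 0;lag=x[5] if mode in("lag","both") else 0
        sc=x[6] if mode=="scale" else 1
        Kp=play(K,h,lag)
        return np.r_[((sim(q,Kp,K[-1][0],D[:,0])[2]+.15)*sc-.15-D[:,3])/.001,(q-p0)/sg,x[4]/.03,x[5]/.04,(x[6]-1)/.1]
    best=min((least_squares(f,np.r_[p0,h0,0.01,1],diff_step=1e-3) for h0 in(.003,.02)),key=lambda r:r.cost)
    print(mode,best.x.round(3),"cost",round(best.cost,2),(best.fun[:len(D)]).round(1)[-6:], "bv",np.round(sim(best.x[:4],play(K,abs(best.x[4]) if mode in("backlash","both") else 0,best.x[5] if mode in("lag","both") else 0),K[-1][0])[:2],4))
print(D[-7:].round(4))
E
python3 an.py
```

```text
none [ 3.286  6.094  0.233  0.805  0.    -0.     1.   ] cost 7.12 [-0.   1.4  0.5 -2.8  1.5 -0.3] bv [0.0667 0.0675]
lag [ 4.064  6.737  0.177  0.801  0.    -0.022  1.   ] cost 2.07 [-0.   1.2  0.1 -0.4  0.2 -0. ] bv [0.0682 0.0948]
backlash [ 3.458  6.389  0.222  0.806 -0.     0.     1.   ] cost 9.09 [-0.   1.2  0.3 -2.   3.2 -0.9] bv [0.0658 0.0621]
scale [ 3.266  6.298  0.232  0.808 -0.    -0.     0.964] cost 7.05 [-0.   1.5  0.5 -2.7  1.5 -0.3] bv [0.0748 0.0698]
both [ 3.991e+00  6.689e+00  1.770e-01  8.000e-01  3.000e-03 -3.100e-02
  1.000e+00] cost 2.06 [-0.   1.2  0.  -0.4  0.2 -0. ] bv [0.0682 0.094 ]
[[10.775   0.876   0.1292 -0.15  ]
 [11.2     0.9158  0.1292 -0.143 ]
 [11.25    0.9156  0.1292 -0.1391]
 [11.675   0.8521  0.1292 -0.0665]
 [12.225   0.785   0.1292  0.0278]
 [12.775   0.8194  0.1292  0.064 ]]
```

The lead-lag variant fits best: a stiffer instability with A≈4, and the arm reaching each row's end about 20 ms early. I'll put that into the controller and re-plan.

```bash
python3 - <<'E'
s=open("ctl.py").read()
s=s.replace("A,B,c,e=q","A,B,c,e=q[:4]").replace("np.interp(t+DT/2,k","np.interp(t+DT/2+q[4],k")
s=s.replace("p0=np.array([2.94,7.06,.18,.82]);sg=np.array([.8,1.2,.05,.15])","p0=np.array([3.2,7.06,.18,.82,.02]);sg=np.array([1.,1.,.04,.15,.02])")
s=s.replace("f(q)[:-4]","f(q)[:-5]").replace("x+(y-x)*(i+.5)/10","x+(y-x)*min(1,(i+.5)/10+q[4]/.125)").replace(".0015",".001")
s=s.replace("o[:,0]*3,o[4:,1]*1.0","o[:,0]*4,o[4:,1]*1.0")
open("ctl.py","w").write(s)
E
python3 ctl.py "[0.818]" 0
```

```text
q [4.284 6.952 0.179 0.8   0.024] fit rms 0.0004 last [-0.0003  0.0001 -0.    ] now t 12.950 b 0.0844 v 0.1540
plan th [0.532, 0.549, 0.678, 0.804, 0.87, 0.87, 0.844, 0.818, 0.801, 0.8]
b [0.099, 0.094, 0.072, 0.044, 0.021, 0.008, 0.001, -0.0, -0.0, -0.0]
v [0.049, -0.121, -0.215, -0.211, -0.148, -0.077, -0.028, -0.005, 0.001, 0.001]
rows [[0.0, 3.7, -0.28], [0.0, -0.22, -0.01], [0.0, -1.68, 0.02], [0.0, -1.63, 0.23], [0.0, -0.83, 0.2], [0.0, 0.0, -0.0], [0.0, 0.32, -0.08], [0.0, 0.33, -0.08], [0.0, 0.21, -0.04], [0.0, 0.02, -0.0]]
```

>>> step_arm(deltas=[{"offset": [0,2.81,-0.31],"roll": 0},{"offset": [0,-0.26,0],"roll": 0},{"offset": [0,-1.23,0.08],"roll": 0}])

```text
t: 13.2
tool_pos: [0.5259, -0.1179, 0.2598]
orientation: [-0.321, 3.124, 0.002]
force: [7.5, 3.3, -5.5]
opening: 0.0258
```

```bash
python3 ctl.py "[0.60,0.62,0.715]" 1
```

```text
t 13.200 th 0.7128 r 0.1294 b 0.0661 (0.0628 0.0685) F [ 7.47  3.33 -5.53]
t 13.250 th 0.7257 r 0.1293 op 0.0253
theta err 0.0107
q [4.667 7.211 0.202 0.797 0.027] fit rms 0.0009 last [-0.0011  0.0016 -0.0005] now t 13.250 b 0.0588 v -0.1396
plan th [0.763, 0.811, 0.838, 0.842, 0.831, 0.814, 0.8, 0.793, 0.792, 0.797]
b [0.04, 0.023, 0.009, 0.001, -0.003, -0.003, -0.002, -0.001, -0.0, -0.0]
v [-0.151, -0.13, -0.089, -0.046, -0.013, 0.005, 0.01, 0.007, 0.002, 0.0]
rows [[0.0, -0.62, 0.09], [0.0, -0.61, 0.12], [0.0, -0.34, 0.08], [0.0, -0.05, 0.01], [0.0, 0.14, -0.03], [0.0, 0.22, -0.05], [0.0, 0.17, -0.04], [0.0, 0.09, -0.02], [0.0, 0.02, -0.0], [0.0, -0.06, 0.01]]
```

>>> step_arm(deltas=[{"offset": [0,-0.62,0.09],"roll": 0},{"offset": [0,-0.61,0.12],"roll": 0},{"offset": [0,-0.34,0.08],"roll": 0}])

```text
t: 13.62
tool_pos: [0.5294, -0.1338, 0.2568]
orientation: [-0.319, 3.124, 0.002]
force: [7.8, 3.7, -3.1]
opening: 0.0254
```

```bash
python3 ctl.py "[0.763,0.811,0.838]" 1
```

```text
t 13.625 th 0.8413 r 0.1293 b 0.0153 (0.0131 0.0178) F [ 7.77  3.67 -3.11]
t 13.675 th 0.8435 r 0.1293 op 0.0257
theta err 0.0055
q [4.691 7.189 0.205 0.797 0.03 ] fit rms 0.0009 last [ 0.0015  0.     -0.0002] now t 13.675 b 0.0123 v -0.0475
plan th [0.806, 0.796, 0.796, 0.799, 0.8, 0.8, 0.798, 0.797, 0.797, 0.797]
b [0.008, 0.006, 0.004, 0.002, 0.001, 0.0, 0.0, 0.0, 0.0, 0.0]
v [-0.024, -0.017, -0.015, -0.011, -0.007, -0.004, -0.001, -0.0, -0.0, 0.0]
rows [[0.0, 0.41, -0.09], [0.0, 0.12, -0.03], [0.0, -0.0, 0.0], [0.0, -0.03, 0.01], [0.0, -0.02, 0.0], [0.0, 0.01, -0.0], [0.0, 0.02, -0.0], [0.0, 0.01, -0.0], [0.0, 0.01, -0.0], [0.0, 0.0, -0.0]]
```

Good: the float is near level. I'll hold on the plan for 4 rows.

>>> step_arm(deltas=[{"offset": [0,0.41,-0.09],"roll": 0},{"offset": [0,0.12,-0.03],"roll": 0},{"offset": [0,0,0],"roll": 0},{"offset": [0,-0.03,0.01],"roll": 0}])

```text
t: 14.18
tool_pos: [0.5282, -0.1287, 0.2579]
orientation: [-0.32, 3.124, 0.002]
force: [5.9, 3.2, -2.3]
opening: 0.0255
```

```bash
python3 ctl.py "[0.806,0.796,0.796,0.799]" 2
```

```text
t 14.175 th 0.7996 r 0.1293 b -0.0026 (-0.0035 -0.0002) F [ 5.88  3.23 -2.31]
t 14.225 th 0.8000 r 0.1293 b -0.0036 (-0.0059 -0.0015) F [ 5.76  3.46 -2.74]
t 14.275 th 0.8000 r 0.1293 op 0.0257
theta err 0.0010
q [4.468 6.964 0.201 0.797 0.029] fit rms 0.0008 last [-0.0006  0.0001  0.    ] now t 14.275 b -0.0047 v -0.0224
plan th [0.821, 0.82, 0.809, 0.798, 0.792, 0.792, 0.794, 0.796, 0.797, 0.797]
b [-0.007, -0.007, -0.006, -0.004, -0.002, -0.001, -0.0, 0.0, 0.0, 0.0]
v [-0.01, 0.006, 0.015, 0.016, 0.012, 0.006, 0.002, 0.0, -0.0, -0.0]
rows [[0.0, -0.28, 0.06], [0.0, 0.02, -0.0], [0.0, 0.14, -0.03], [0.0, 0.14, -0.03], [0.0, 0.08, -0.01], [0.0, 0.01, -0.0], [0.0, -0.02, 0.0], [0.0, -0.03, 0.01], [0.0, -0.02, 0.0], [0.0, -0.0, 0.0]]
```

Well within the band since about t=13.2. I continue.

>>> step_arm(deltas=[{"offset": [0,-0.28,0.06],"roll": 0},{"offset": [0,0.02,0],"roll": 0},{"offset": [0,0.14,-0.03],"roll": 0},{"offset": [0,0.14,-0.03],"roll": 0},{"offset": [0,0.08,-0.01],"roll": 0}])

```text
t: 14.9
tool_pos: [0.528, -0.1277, 0.2581]
orientation: [-0.32, 3.124, 0.002]
force: [6.2, 3.8, -2.6]
opening: 0.0257
```

```bash
python3 ctl.py "[0.821,0.82,0.809,0.798,0.792]" 2
```

```text
t 14.900 th 0.7918 r 0.1293 b -0.0115 (-0.0135 -0.0099) F [ 6.15  3.76 -2.58]
t 14.950 th 0.7913 r 0.1293 b -0.0122 (-0.0141 -0.0094) F [ 6.35  2.99 -2.58]
t 15.000 th 0.7919 r 0.1293 op 0.0258
theta err -0.0001
q [4.103 6.575 0.188 0.798 0.03 ] fit rms 0.0011 last [-0.0013  0.0002  0.0004] now t 15.000 b -0.0127 v -0.0181
plan th [0.835, 0.834, 0.816, 0.798, 0.788, 0.788, 0.791, 0.795, 0.797, 0.798]
b [-0.014, -0.013, -0.01, -0.006, -0.003, -0.001, -0.0, 0.0, 0.0, 0.0]
v [-0.005, 0.018, 0.03, 0.03, 0.021, 0.011, 0.004, 0.001, -0.0, -0.0]
rows [[0.0, -0.54, 0.12], [0.0, 0.01, -0.0], [0.0, 0.22, -0.05], [0.0, 0.23, -0.05], [0.0, 0.13, -0.02], [0.0, 0.01, -0.0], [0.0, -0.04, 0.01], [0.0, -0.05, 0.01], [0.0, -0.03, 0.01], [0.0, -0.01, 0.0]]
```

>>> step_arm(deltas=[{"offset": [0,-0.54,0.12],"roll": 0},{"offset": [0,0.01,0],"roll": 0},{"offset": [0,0.22,-0.05],"roll": 0},{"offset": [0,0.23,-0.05],"roll": 0},{"offset": [0,0.13,-0.02],"roll": 0}])

```text
t: 15.62
tool_pos: [0.5279, -0.1273, 0.2583]
orientation: [-0.32, 3.124, 0.002]
force: [6.2, 3.6, -2.1]
opening: 0.0255
```

```bash
python3 ctl.py "[0.835,0.834,0.816,0.798,0.788]" 2
```

```text
t 15.625 th 0.7881 r 0.1293 b -0.0094 (-0.0121 -0.0065) F [ 6.2   3.65 -2.07]
t 15.675 th 0.7873 r 0.1293 b -0.0094 (-0.0121 -0.0064) F [ 5.54  3.03 -2.09]
t 15.725 th 0.7878 r 0.1293 op 0.0257
theta err -0.0002
q [3.843 6.377 0.322 0.798 0.017] fit rms 0.0014 last [-0.0015  0.0011  0.0016] now t 15.725 b -0.0075 v 0.0038
plan th [0.809, 0.811, 0.804, 0.797, 0.793, 0.793, 0.795, 0.796, 0.797, 0.798]
b [-0.007, -0.006, -0.005, -0.003, -0.002, -0.001, -0.0, -0.0, 0.0, 0.0]
v [0.003, 0.01, 0.014, 0.014, 0.01, 0.005, 0.002, 0.001, 0.0, -0.0]
rows [[0.0, -0.27, 0.06], [0.0, -0.02, 0.0], [0.0, 0.08, -0.02], [0.0, 0.09, -0.02], [0.0, 0.05, -0.01], [0.0, 0.0, -0.0], [0.0, -0.02, 0.0], [0.0, -0.02, 0.0], [0.0, -0.01, 0.0], [0.0, -0.0, 0.0]]
```

>>> step_arm(deltas=[{"offset": [0,-0.39,0.09],"roll": 0},{"offset": [0,0.04,-0.01],"roll": 0},{"offset": [0,0.08,-0.02],"roll": 0},{"offset": [0,0.09,-0.02],"roll": 0},{"offset": [0,0.03,0]}])

```text
schema error: expected keys offset, roll
```

```bash
python3 - <<'E'
s=open("ctl.py").read()
s=s.replace("b,v=-.15,0.;t=k[0,0]","b,v=(-.15,0.) if len(q)<7 else q[5:7];t=k[0,0]")
s=s.replace("D=D[D[:,0]>10.5]","D=D[D[:,0]>K[-1][0]-3.];t0=D[0,0];W=[[t0,float(np.interp(t0,*np.array(K).T))]]+[x for x in K if x[0]>t0]")
s=s.replace("p0=np.array([3.2,7.06,.18,.82,.02]);sg=np.array([1.,1.,.04,.15,.02])","p0=np.array([3.9,6.8,.18,.80,.025,D[0,3],0]);sg=np.array([.4,.5,.03,.05,.01,.003,.3])")
s=s.replace("sim(q,K,","sim(q,W,").replace("f(q)[:-5]","f(q)[:-7]")
open("ctl.py","w").write(s)
E
python3 ctl.py "[0.818,0.815,0.809,0.802,0.800]" 2
```

```text
t 15.725 th 0.7878 r 0.1293 b -0.0094 (-0.0123 -0.0064) F [ 6.28  2.98 -1.78]
t 15.775 th 0.7881 r 0.1293 b -0.0107 (-0.0127 -0.0085) F [ 5.9   2.96 -2.11]
t 15.825 th 0.7883 r 0.1293 op 0.0258
theta err -0.0117
q [ 3.954  6.33   0.184  0.797  0.028  0.066 -0.414] fit rms 0.0014 last [0.0011 0.0013 0.0027] now t 15.825 b -0.0079 v 0.0006
plan th [0.813, 0.81, 0.802, 0.795, 0.792, 0.792, 0.794, 0.796, 0.798, 0.797]
b [-0.008, -0.006, -0.004, -0.003, -0.001, -0.0, -0.0, 0.0, 0.0, 0.0]
v [0.006, 0.013, 0.016, 0.014, 0.009, 0.004, 0.001, 0.0, -0.0, -0.0]
rows [[0.0, -0.17, 0.04], [0.0, 0.04, -0.01], [0.0, 0.1, -0.02], [0.0, 0.09, -0.02], [0.0, 0.04, -0.01], [0.0, -0.01, 0.0], [0.0, -0.03, 0.0], [0.0, -0.02, 0.0], [0.0, -0.01, 0.0], [0.0, 0.0, -0.0]]
```

My last row lacked "roll", so the move was refused. I'll remove the rows that were never run from the knot log and re-plan.

```bash
python3 - <<'E'
import json
K=json.load(open("knots.json"));l=K[-1];K=[k for k in K[:-1] if k[0]<15.73]+[l];json.dump(K,open("knots.json","w"));print(K[-3:])
import ctl
s=open("ctl.py").read()
s=s.replace('t=K[-1][0];CMD=th_rows[-1]','t=K[-1][0];CMD=th_rows[-1] if th_rows else json.load(open("cmd.json"))')
s=s.replace('json.dump(K,open("knots.json","w"))','json.dump(K,open("knots.json","w"));json.dump(CMD,open("cmd.json","w"))')
open("ctl.py","w").write(s);json.dump(.788,open("cmd.json","w"))
E
python3 ctl.py "[]" 0
```

```text
[[15.625, 0.788], [15.725, 0.7878204608932098], [15.825, 0.7882546062940843]]
q [ 3.956  6.328  0.184  0.797  0.028  0.066 -0.414] fit rms 0.0015 last [0.0013 0.0014 0.0028] now t 15.825 b -0.0082 v -0.0070
plan th [0.818, 0.819, 0.809, 0.798, 0.792, 0.791, 0.793, 0.795, 0.797, 0.797]
b [-0.009, -0.008, -0.007, -0.004, -0.002, -0.001, -0.0, -0.0, 0.0, 0.0]
v [-0.002, 0.01, 0.018, 0.018, 0.013, 0.008, 0.003, 0.001, 0.0, -0.0]
rows [[0.0, -0.38, 0.08], [0.0, -0.02, 0.0], [0.0, 0.13, -0.03], [0.0, 0.14, -0.03], [0.0, 0.08, -0.02], [0.0, 0.01, -0.0], [0.0, -0.02, 0.0], [0.0, -0.03, 0.01], [0.0, -0.02, 0.0], [0.0, -0.01, 0.0]]
```

>>> step_arm(deltas=[{"offset": [0,-0.56,0.12],"roll": 0},{"offset": [0,0,0],"roll": 0},{"offset": [0,0.22,-0.05],"roll": 0},{"offset": [0,0.19,-0.04],"roll": 0}])

```text
t: 16.32
tool_pos: [0.5282, -0.1288, 0.2579]
orientation: [-0.319, 3.124, 0.002]
force: [5.9, 2.7, -2.3]
opening: 0.0257
```

```bash
python3 ctl.py "[0.832,0.832,0.815,0.800]" 2
```

```text
t 16.325 th 0.8002 r 0.1293 b -0.0080 (-0.0108 -0.0061) F [ 5.93  2.69 -2.3 ]
t 16.375 th 0.7984 r 0.1293 b -0.0072 (-0.0091 -0.0046) F [ 6.25  3.83 -2.2 ]
t 16.425 th 0.7994 r 0.1293 op 0.0256
theta err -0.0006
q [ 3.918  6.027  0.186  0.798  0.031  0.015 -0.294] fit rms 0.0010 last [-0.0001  0.0015  0.002 ] now t 16.425 b -0.0040 v 0.0231
plan th [0.791, 0.788, 0.79, 0.793, 0.796, 0.798, 0.799, 0.799, 0.799, 0.798]
b [-0.001, 0.0, 0.001, 0.001, 0.001, 0.001, 0.0, 0.0, 0.0, 0.0]
v [0.018, 0.01, 0.003, -0.001, -0.003, -0.003, -0.002, -0.001, -0.0, -0.0]
rows [[0.0, 0.12, -0.02], [0.0, 0.03, -0.01], [0.0, -0.02, 0.0], [0.0, -0.04, 0.01], [0.0, -0.04, 0.01], [0.0, -0.03, 0.01], [0.0, -0.01, 0.0], [0.0, -0.0, 0.0], [0.0, 0.0, -0.0], [0.0, 0.01, -0.0]]
```

>>> step_arm(deltas=[{"offset": [0,0.05,-0.01],"roll": 0},{"offset": [0,0.03,-0.01],"roll": 0},{"offset": [0,-0.02,0.01],"roll": 0},{"offset": [0,-0.03,0],"roll": 0}])

```text
t: 16.92
tool_pos: [0.5282, -0.1285, 0.258]
orientation: [-0.32, 3.124, 0.002]
force: [6.3, 3.1, -3.4]
opening: 0.0257
```

```bash
python3 ctl.py "[0.796,0.794,0.795,0.797]" 2
```

```text
t 16.925 th 0.7979 r 0.1293 b -0.0017 (-0.0032 -0.0002) F [ 6.34  3.08 -3.4 ]
t 16.975 th 0.7983 r 0.1293 b -0.0020 (-0.0035 -0.0001) F [ 6.08  3.64 -1.99]
t 17.025 th 0.7982 r 0.1293 op 0.0254
theta err 0.0012
q [ 3.945e+00  6.409e+00  1.820e-01  7.990e-01  2.600e-02 -3.000e-03
 -2.680e-01] fit rms 0.0021 last [0.0018 0.0051 0.006 ] now t 17.025 b 0.0045 v 0.0115
plan th [0.782, 0.783, 0.791, 0.799, 0.803, 0.803, 0.802, 0.8, 0.799, 0.799]
b [0.006, 0.005, 0.004, 0.003, 0.001, 0.001, 0.0, -0.0, -0.0, -0.0]
v [0.004, -0.006, -0.012, -0.012, -0.009, -0.005, -0.002, -0.0, 0.0, 0.0]
rows [[0.0, 0.19, -0.04], [0.0, -0.02, 0.0], [0.0, -0.1, 0.02], [0.0, -0.1, 0.02], [0.0, -0.05, 0.01], [0.0, -0.0, 0.0], [0.0, 0.02, -0.0], [0.0, 0.02, -0.0], [0.0, 0.01, -0.0], [0.0, 0.0, -0.0]]
```

>>> step_arm(deltas=[{"offset": [0,-0.1,0.02],"roll": 0},{"offset": [0,0,0],"roll": 0},{"offset": [0,0,0],"roll": 0},{"offset": [0,0.06,-0.01],"roll": 0}])

```text
t: 17.52
tool_pos: [0.5283, -0.1289, 0.2579]
orientation: [-0.319, 3.124, 0.002]
force: [5.4, 3.7, -1.9]
opening: 0.0257
```

```bash
sed -i 's/K\[-1\]\[0\]-3\./K[-1][0]-1.3/; s/\.003,\.3\])/.002,.05])/' ctl.py; python3 ctl.py "[0.805,0.805,0.805,0.800]" 2
```

```text
t 17.525 th 0.8013 r 0.1293 b -0.0009 (-0.0025 0.0020) F [ 5.4   3.7  -1.93]
t 17.575 th 0.8008 r 0.1293 b -0.0004 (-0.0017 0.0021) F [ 6.56  4.09 -2.53]
t 17.625 th 0.8008 r 0.1293 op 0.0257
theta err 0.0008
q [ 3.852  5.936  0.154  0.803  0.022 -0.008 -0.227] fit rms 0.0024 last [-0.148  -0.1491 -0.1496] now t 17.625 b -0.1500 v 0.0000
plan th [0.8, 0.8, 0.801, 0.801, 0.801, 0.801, 0.802, 0.802, 0.802, 0.802]
b [-0.15, -0.15, -0.15, -0.15, -0.15, -0.15, -0.15, -0.15, -0.15, -0.15]
v [0.0, 0.0, 0.0, 0.0, 0.0, 0.0, 0.0, 0.0, 0.0, 0.0]
rows [[0.0, -0.0, 0.0], [0.0, -0.0, 0.0], [0.0, -0.0, 0.0], [0.0, -0.0, 0.0], [0.0, -0.0, 0.0], [0.0, -0.0, 0.0], [0.0, -0.0, 0.0], [0.0, -0.0, 0.0], [0.0, -0.0, 0.0], [0.0, -0.0, 0.0]]
```

>>> step_arm(deltas=[{"offset": [0,0.06,-0.01],"roll": 0},{"offset": [0,0,0],"roll": 0},{"offset": [0,0,0],"roll": 0},{"offset": [0,-0.04,0.01],"roll": 0}])

```text
t: 18.12
tool_pos: [0.5282, -0.1287, 0.2579]
orientation: [-0.319, 3.124, 0.002]
force: [5.3, 4.0, -2.0]
opening: 0.0257
```

```bash
python3 -c "
from m import *
meas(2)"
```

```text
t 18.125 th 0.7998 r 0.1293 b 0.0020 (-0.0004 0.0043) F [ 5.31  3.95 -2.  ]
t 18.175 th 0.8000 r 0.1293 b 0.0020 (-0.0001 0.0054) F [ 6.1   3.52 -2.25]
t 18.225 th 0.8000 r 0.1293 op 0.0253
```

>>> step_arm(deltas=[{"offset": [0,0.05,-0.01],"roll": 0},{"offset": [0,0,0],"roll": 0},{"offset": [0,0,0],"roll": 0},{"offset": [0,-0.02,0],"roll": 0}])

```text
t: 18.73
tool_pos: [0.5282, -0.1284, 0.258]
orientation: [-0.319, 3.124, 0.002]
force: [6.4, 3.2, -1.9]
opening: 0.0254
```

```bash
python3 -c "
from m import *
meas(2)"
```

```text
t 18.725 th 0.7973 r 0.1293 b 0.0029 (0.0015 0.0065) F [ 6.36  3.2  -1.85]
t 18.775 th 0.7976 r 0.1293 b 0.0032 (0.0013 0.0054) F [ 6.    3.14 -2.16]
t 18.825 th 0.7974 r 0.1293 op 0.0255
```

>>> step_arm(deltas=[{"offset": [0,0.07,-0.01],"roll": 0},{"offset": [0,0,0],"roll": 0},{"offset": [0,0,0],"roll": 0},{"offset": [0,-0.04,0],"roll": 0}])

```text
t: 19.32
tool_pos: [0.5281, -0.1281, 0.2581]
orientation: [-0.32, 3.124, 0.002]
force: [7.3, 2.4, -2.4]
opening: 0.0255
```

```bash
python3 -c "
from m import *
meas(2)"
```

```text
t 19.325 th 0.7949 r 0.1293 b -0.0015 (-0.0032 0.0011) F [ 7.28  2.44 -2.44]
t 19.375 th 0.7952 r 0.1293 b -0.0018 (-0.0036 0.0001) F [ 6.39  3.71 -2.6 ]
t 19.425 th 0.7951 r 0.1293 op 0.0257
```

>>> step_arm(deltas=[{"offset": [0,-0.14,0.03],"roll": 0},{"offset": [0,0,0],"roll": 0},{"offset": [0,0,0],"roll": 0},{"offset": [0,0.08,-0.02],"roll": 0}])

```text
t: 19.92
tool_pos: [0.5282, -0.1287, 0.2579]
orientation: [-0.319, 3.124, 0.002]
force: [6.3, 3.1, -2.2]
opening: 0.0257
```

```bash
python3 -c "
from m import *
meas(2)"
```

```text
t 19.925 th 0.7995 r 0.1293 b -0.0122 (-0.0146 -0.0100) F [ 6.3   3.09 -2.16]
t 19.975 th 0.7988 r 0.1293 b -0.0135 (-0.0161 -0.0117) F [ 6.44  3.42 -2.51]
t 20.025 th 0.7990 r 0.1293 op 0.0254
```

The beam has floated in the band for about 6.6 s (from t≈13.3). Now I let it sink slowly under a held crank before unwinding.

>>> step_arm(deltas=[{"offset": [0,0,0],"roll": 0},{"offset": [0,0,0],"roll": 0},{"offset": [0,0,0],"roll": 0},{"offset": [0,0,0],"roll": 0},{"offset": [0,0,0],"roll": 0}])

```text
t: 20.65
tool_pos: [0.5282, -0.1287, 0.2579]
orientation: [-0.319, 3.124, 0.002]
force: [6.3, 4.0, -2.7]
opening: 0.0254
```

```bash
python3 -c "
from m import *
meas(2)"
```

```text
t 20.650 th 0.7994 r 0.1293 b -0.0438 (-0.0465 -0.0420) F [ 6.29  3.95 -2.72]
t 20.700 th 0.7992 r 0.1293 b -0.0477 (-0.0491 -0.0463) F [ 6.11  4.47 -2.95]
t 20.750 th 0.7993 r 0.1293 op 0.0256
```

>>> step_arm(deltas=[{"offset": [0,-0.33,0.08],"roll": 0},{"offset": [0,0,0],"roll": 0},{"offset": [0,-0.19,0.05],"roll": 0},{"offset": [0,0,0],"roll": 0},{"offset": [0,0,0],"roll": 0}])

```text
t: 21.38
tool_pos: [0.5293, -0.1338, 0.2568]
orientation: [-0.319, 3.124, 0.002]
force: [5.9, 3.1, -1.8]
opening: 0.0259
```

```bash
python3 -c "
from m import *
meas(2)"
```

```text
t 21.375 th 0.8407 r 0.1293 b -0.1237 (-0.1244 -0.1223) F [ 5.9   3.05 -1.81]
t 21.425 th 0.8403 r 0.1293 b -0.1320 (-0.1314 -0.1323) F [ 5.56  4.01 -2.59]
t 21.475 th 0.8404 r 0.1293 op 0.0256
```

>>> step_arm(deltas=[{"offset": [0,0,0],"roll": 0},{"offset": [0,0,0],"roll": 0},{"offset": [0,0,0],"roll": 0},{"offset": [0,0,0],"roll": 0},{"offset": [0,0,0],"roll": 0}])

```text
t: 22.1
tool_pos: [0.5293, -0.1337, 0.2568]
orientation: [-0.32, 3.124, 0.002]
force: [7.1, 3.9, -2.2]
opening: 0.0253
```

```bash
python3 -c "
from m import *
meas(2)
from arc import rows
a=[.84]+list(np.linspace(.78,.08,12));b=list(np.linspace(.08,-.15,7))
for r in (a,b):
  for x in rows(r):print([float(z) for z in x])
  print()"
```

```text
t 22.100 th 0.8404 r 0.1293 b -0.1500 (-0.1500 -0.1500) F [ 7.06  3.94 -2.21]
t 22.150 th 0.8403 r 0.1293 b -0.1500 (-0.1500 -0.1500) F [ 4.77  3.96 -1.62]
t 22.200 th 0.8405 r 0.1293 op 0.0254
[0.0, 0.76, -0.16]
[0.0, 0.82, -0.12]
[0.0, 0.82, -0.07]
[0.0, 0.83, -0.02]
[0.0, 0.83, 0.04]
[0.0, 0.82, 0.09]
[0.0, 0.82, 0.14]
[0.0, 0.8, 0.19]
[0.0, 0.79, 0.24]
[0.0, 0.77, 0.29]
[0.0, 0.75, 0.34]
[0.0, 0.73, 0.39]

[0.0, 0.43, 0.26]
[0.0, 0.42, 0.27]
[0.0, 0.41, 0.29]
[0.0, 0.4, 0.3]
[0.0, 0.38, 0.32]
[0.0, 0.37, 0.33]
```

The beam rests on its lower stop. Now I ease the crank all the way back.

>>> step_arm(deltas=[{"offset": [0,0.76,-0.16],"roll": 0},{"offset": [0,0.82,-0.12],"roll": 0},{"offset": [0,0.82,-0.07],"roll": 0},{"offset": [0,0.83,-0.02],"roll": 0},{"offset": [0,0.83,0.04],"roll": 0},{"offset": [0,0.82,0.09],"roll": 0},{"offset": [0,0.82,0.14],"roll": 0},{"offset": [0,0.8,0.19],"roll": 0},{"offset": [0,0.79,0.24],"roll": 0},{"offset": [0,0.77,0.29],"roll": 0},{"offset": [0,0.75,0.34],"roll": 0},{"offset": [0,0.73,0.39],"roll": 0}])

```text
t: 23.7
tool_pos: [0.5091, -0.0401, 0.2434]
orientation: [0.319, -3.125, -0.001]
force: [-0.9, 3.5, 5.9]
opening: 0.0253
```

>>> step_arm(deltas=[{"offset": [0,0.43,0.26],"roll": 0},{"offset": [0,0.42,0.27],"roll": 0},{"offset": [0,0.41,0.29],"roll": 0},{"offset": [0,0.4,0.3],"roll": 0},{"offset": [0,0.38,0.32],"roll": 0},{"offset": [0,0.37,0.33],"roll": 0},{"offset": [0,0,0],"roll": 0},{"offset": [0,0,0],"roll": 0}])

```text
t: 24.7
tool_pos: [0.5039, -0.0165, 0.2254]
orientation: [0.319, -3.124, -0.001]
force: [-2.5, 6.0, 5.6]
opening: 0.0253
```

```bash
python3 -c "
from m import *
meas(2)"
```

```text
t 24.700 th -0.1582 r 0.1297 b -0.1500 (-0.1500 -0.1500) F [-2.48  6.04  5.59]
t 24.750 th -0.1580 r 0.1297 b -0.1500 (-0.1500 -0.1500) F [-1.57  5.27  5.66]
t 24.800 th -0.1580 r 0.1297 op 0.0253
```

>>> step_arm(deltas=[{"offset": [0,0,0],"roll": 0},{"offset": [0,0,0],"roll": 0},{"offset": [0,0,0],"roll": 0},{"offset": [0,0,0],"roll": 0},{"offset": [0,0,0],"roll": 0},{"offset": [0,0,0],"roll": 0},{"offset": [0,0,0],"roll": 0},{"offset": [0,0,0],"roll": 0}], fingers=9.3)

```text
t: 25.8
tool_pos: [0.5046, -0.0173, 0.2254]
orientation: [-0.319, 3.125, -0.0]
force: [-0.5, -0.6, 0.3]
opening: 0.0928
```

```bash
python3 -c "
from m import *
meas(1)
w=cams.read_camera('wrist');save(w,'w4.png')"
```

```text
t 25.800 th -0.1528 r 0.1291 b -0.1500 (-0.1500 -0.1500) F [-0.52 -0.64  0.32]
t 25.850 th -0.1528 r 0.1291 op 0.0927
```

View pics/w4.png

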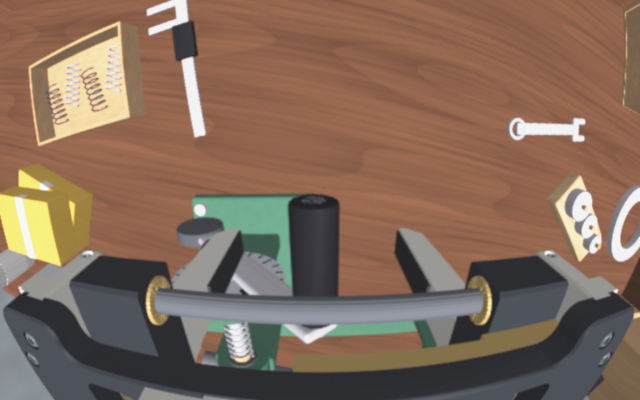

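The fingers are open and clear. The handle is at column 314, where the rest position before the grasp should appear from here. Next I raise the hand straight up and do the last check.

>>> step_arm(deltas=[{"offset": [0,0,-2.5],"roll": 0},{"offset": [0,0,-3.5],"roll": 0},{"offset": [0,0,-3.5],"roll": 0},{"offset": [0,0,-2.5],"roll": 0},{"offset": [0,0,0],"roll": 0},{"offset": [0,0,0],"roll": 0},{"offset": [0,0,0],"roll": 0},{"offset": [0,0,0],"roll": 0}])

```text
t: 26.9
tool_pos: [0.5042, -0.0172, 0.3442]
orientation: [0.318, -3.124, -0.001]
force: [-0.1, 0.3, 0.4]
opening: 0.0929
```

```bash
python3 -c "
from m import *
meas(2)
s=cams.read_camera('scene');d=np.abs(s['pixels'].astype(int)-np.load('ref.npy')).max(2)>40
print('changed px on bench (excl. arm):',d[215:].sum(),d[:,:280].sum())
w=cams.read_camera('wrist');print(cams.pinpoint(w,'handle')[:1],robot.read_state()['tool_pos'])
robot.close_job()"
```

```text
t 26.900 th 0.2067 r 0.2307 b -0.1500 (-0.1500 -0.1500) F [-0.07  0.32  0.42]
t 26.950 th 0.2073 r 0.2309 b -0.1500 (-0.1500 -0.1500) F [-0.07 -1.02  0.38]
t 27.000 th 0.2079 r 0.2311 op 0.0932
changed px on bench (excl. arm): 0 0
[{'xy': [316.6, 196.8], 'score': 0.77}] [ 0.50454191 -0.01727754  0.34523064]
the job is handed in; nothing more can be done
```

I wound the spring by the handle until the beam lifted and kept it floating about 6.6 s within the limit marks. I then let the beam down, eased the crank back to rest, released the handle and handed the job in at t ≈ 27 s; no verdict was reported.

**Float:** I tracked the beam in the scene camera. It was inside the ±0.06 marks from t ≈ 13.3 to t ≈ 20, and within about ±0.015 for most of that. That leaves roughly half a second over the six seconds required.

**Letting down:** The beam met its lower stop at about 0.2 rad/s, against the 0.8 rad/s limit. I only unwound the crank once the beam was at rest.

**Last checks:**
- The beam read -0.150 rad and was not moving.
- The handle was back where it stood before the grasp, within about 1–2 mm.
- The hand was open and about 12 cm up, with force readings near zero.
- No pixels changed over the parts of the scene image compared with the starting picture; the area around the arm was left out.

**What disagreed or went wrong:**
- On the first attempt the beam overshot to about +0.07 rad, because it was more unstable than my first model. I corrected the model and the six seconds were counted afresh from there.
- One move was refused for a missing field. That cost one cycle and the beam stayed in the band.
- The model fit failed near the end of the float, so I worked out the last few corrections by hand.
- My fitted tester position was about 5 mm off sideways; I corrected this at the grasp.

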